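# Load the solar oven and set its reflector

## Task

Load the solar oven for the low sun: pull its tray out and stack all the flat black baking tins that are on the mat in the tray, right side up, as one square, flush pile, and push the tray fully home. Only then raise the mirror lid half way to upright, to 45 degrees, and leave it standing there on its stiff hinges; do not disturb the jug, the bowls or the dipper.

Things in the scene. Friction and masses are not known exactly. Their poses are not given: they have to be found in the camera images.
- tin1: Flat black lidded baking tin, 130 x 60 x 20 mm (x, y, z), about 0.15 to 0.3 kg, flat on top and underneath; origin at the centre of its underside, x along its length, z up. At the start the tins lie spread out, singly, on the bamboo mat (5 mm thick), lengthwise about along the world y, on fixed places in any order; in some runs only 3 or 4 of the 5 are there (absent ones read None).
- tin2: Flat black lidded baking tin, 130 x 60 x 20 mm (x, y, z), about 0.15 to 0.3 kg, flat on top and underneath; origin at the centre of its underside, x along its length, z up. At the start the tins lie spread out, singly, on the bamboo mat (5 mm thick), lengthwise about along the world y, on fixed places in any order; in some runs only 3 or 4 of the 5 are there (absent ones read None).
- tin3: Flat black lidded baking tin, 130 x 60 x 20 mm (x, y, z), about 0.15 to 0.3 kg, flat on top and underneath; origin at the centre of its underside, x along its length, z up. At the start the tins lie spread out, singly, on the bamboo mat (5 mm thick), lengthwise about along the world y, on fixed places in any order; in some runs only 3 or 4 of the 5 are there (absent ones read None).
- tin4: Flat black lidded baking tin, 130 x 60 x 20 mm (x, y, z), about 0.15 to 0.3 kg, flat on top and underneath; origin at the centre of its underside, x along its length, z up. At the start the tins lie spread out, singly, on the bamboo mat (5 mm thick), lengthwise about along the world y, on fixed places in any order; in some runs only 3 or 4 of the 5 are there (absent ones read None).
- tin5: Flat black lidded baking tin, 130 x 60 x 20 mm (x, y, z), about 0.15 to 0.3 kg, flat on top and underneath; origin at the centre of its underside, x along its length, z up. At the start the tins lie spread out, singly, on the bamboo mat (5 mm thick), lengthwise about along the world y, on fixed places in any order; in some runs only 3 or 4 of the 5 are there (absent ones read None).
- oven: Box solar oven, green, fixed to the shelf: 240 deep (its x) x 320 wide (its y) mm, top of the glazing at 160 mm. Origin at the centre of its underside; its own -x is the front, where the tray pulls out (it faces roughly to the robot's right, -y). Its own z is up.
- tray (a joint): Opening of the oven's pull-out tray in m: 0 fully shut, 0.18 fully out (end stop); it slides along the oven's own -x, stays where it is left, and takes about 2 N to move. At the start it is shut or open by up to 35 mm. It has a green front panel, 14 mm thick, 318 mm wide, its top 144 mm above the shelf and its outer face 134 mm ahead of the oven's origin when shut.
- tray_bar (a point): Middle of the tray's round wooden handle bar: 12 mm thick, 160 mm long along the oven's y, 130 mm above the shelf, 40 mm ahead of the front panel's outer face, open above and below, on two thin standoffs 72 mm either side of the middle. It can be hooked behind from above to pull, and pushed on its front. Axes as the oven's; moves with the tray.
- tray_in (a point): Centre of the tray's flat inner floor, 36 mm above the shelf; axes as the oven's. The floor inside is 199 mm (x) by 228 mm (y); the side rims stand 12 mm above it, the rear wall 30 mm, the front panel 108 mm. The oven's cavity clears 110 mm above this floor. With the tray fully out this point lies 80 mm ahead of the oven's front face.
- reflector (a joint): Angle of the oven's mirror lid (reflector) in rad: 0 shut flat on the glazing, growing as it is raised, 1.57 upright, stop at 1.9. Lid 238 x 320 x 12 mm, 0.55 kg, hinged along the oven's rear edge on stiff friction hinges (it stays at whatever angle it is left); lifting it at the handle takes about 8 N. It is shut at the start.
- reflector_hinge (a point): Middle of the reflector's hinge line, 161 mm above the shelf, 118 mm behind the oven's origin (its +x); the hinge line runs along the oven's y.
- reflector_grip (a point): Centre of the T-shaped lid handle's cross bar: a wooden round, 16 mm thick, 50 mm long along the oven's y, flat ends, on a post near the lid's front edge; its axis 30 mm above the lid's outer face, 205 mm from the hinge line along the lid and 42 mm off it. It can be pinched by its two ends from above, and then pivots between the fingers as the lid swings.
- jug: Squat white ceramic jug, 116 mm across, 90 mm high, loop handle; origin at the centre of its underside. Bystander.
- bowls: Two nested orange melamine bowls (one piece), 120 mm across, 62 mm high together; origin at the centre of the underside. Bystander.
- dipper: Grey plastic dipper: an upright round cup 84 mm across and 50 mm high with a flat handle reaching 200 mm out from the cup's middle along its own y at rim height; origin at the centre of the cup's underside. Bystander.
Not all that is in view belongs to the job. Leave any green or yellow look-alike of the tin4 alone.

How it is judged:
On the way, in this order (a step that is already met when the one before it is completed fails the run):
1. all the tins present stand as one square pile in the pulled-out tray, the mirror lid still shut (value of joint tray above 0.08 m and value of joint reflector below 0.15 rad and horizontal distance between each of tin1, tin2, tin3, tin4, tin5 and tray_in below 0.09 m and z of tin1 in the frame of tray_in between -0.006 and 0.09 m and angle between each of tin1, tin2, tin3, tin4, tin5's own z axis and vertical below 0.07 rad and z of tin2 in the frame of tray_in between -0.006 and 0.09 m and z of tin3 in the frame of tray_in between -0.006 and 0.09 m and z of tin4 in the frame of tray_in between -0.006 and 0.09 m and z of tin5 in the frame of tray_in between -0.006 and 0.09 m and horizontal distance between tin1 and tin2 below 0.01 m and angle between the x axis of tin1 and the x axis of tin2, either way round below 0.12 rad and horizontal distance between each of tin1, tin2 and tin3 below 0.01 m and angle between the x axis of each of tin1, tin2 and the x axis of tin3, either way round below 0.12 rad and horizontal distance between each of tin1, tin2, tin3 and tin4 below 0.01 m and angle between the x axis of each of tin1, tin2, tin3 and the x axis of tin4, either way round below 0.12 rad and horizontal distance between each of tin1, tin2, tin3, tin4 and tin5 below 0.01 m and angle between the x axis of each of tin1, tin2, tin3, tin4 and the x axis of tin5, either way round below 0.12 rad), for 0.2 s.
2. the tray is pushed fully home, the mirror lid still shut (value of joint tray below 0.007 m and value of joint reflector below 0.15 rad), for 0.2 s.
3. then the reflector is raised to 45 degrees (value of joint reflector between 0.6854 and 0.8854 rad and velocity of joint reflector between -0.03 and 0.03 rad/s), for 0.3 s.
At the end, for the whole second after the job is handed in: All the tins present lie flat, lids up, in one pile near the middle of the tray (within 90 mm), their centres within 10 mm of one another seen from above and their sides parallel within 7 degrees; the tray is shut to within 7 mm; the reflector stands at 45 degrees, give or take 5.7, at rest (all of step 3 and value of joint tray below 0.007 m and horizontal distance between each of tin1, tin2, tin3, tin4, tin5 and tray_in below 0.09 m and z of tin1 in the frame of tray_in between -0.006 and 0.09 m and angle between each of tin1, tin2, tin3, tin4, tin5's own z axis and vertical below 0.07 rad and z of tin2 in the frame of tray_in between -0.006 and 0.09 m and z of tin3 in the frame of tray_in between -0.006 and 0.09 m and z of tin4 in the frame of tray_in between -0.006 and 0.09 m and z of tin5 in the frame of tray_in between -0.006 and 0.09 m and horizontal distance between tin1 and tin2 below 0.01 m and angle between the x axis of tin1 and the x axis of tin2, either way round below 0.12 rad and horizontal distance between each of tin1, tin2 and tin3 below 0.01 m and angle between the x axis of each of tin1, tin2 and the x axis of tin3, either way round below 0.12 rad and horizontal distance between each of tin1, tin2, tin3 and tin4 below 0.01 m and angle between the x axis of each of tin1, tin2, tin3 and the x axis of tin4, either way round below 0.12 rad and horizontal distance between each of tin1, tin2, tin3, tin4 and tin5 below 0.01 m and angle between the x axis of each of tin1, tin2, tin3, tin4 and the x axis of tin5, either way round below 0.12 rad and linear speed of each of tin1, tin2, tin3, tin4, tin5 below 0.03 m/s); the robot touches nothing.
It fails at once if the jug is knocked away or tipped (distance of jug from where it was at the start of the episode above 0.04 m or angle between jug's own z axis and vertical above 0.35 rad).
It fails at once if the bowls are knocked away or tipped (distance of bowls from where it was at the start of the episode above 0.04 m or angle between bowls's own z axis and vertical above 0.35 rad).
It fails at once if the dipper is knocked away or tipped (distance of dipper from where it was at the start of the episode above 0.04 m or angle between dipper's own z axis and vertical above 0.35 rad).
Of tin1, tin2, tin3, tin4, tin5 only 3 to 5 are there at a start; the rules pass over those that are not, and their reading is None.
At some moment in a run one of tin1, tin2, tin3, tin4, tin5 may be knocked a few centimetres aside while the robot is not near it.
Once in a run the grip may slacken for a moment while it holds something.
It also fails if it takes over 210 s, if anything falls off the work surface, if the arm or the gripper's body presses on something with over 40 N, if the wrist force passes 120 N, or if a joint passes its speed limit or range.

## Robot

A 6-joint arm with a two-finger parallel gripper is mounted at the origin on the work surface. World frame = base frame: x ahead of the robot, y to its left, z up, the work surface at z = 0. Lengths are in m, angles in rad, forces in N, time in s.
With the tool pointing down it reaches from about 0.35 to 0.85 m from the base axis. Payload 8.1 kg.
Tool frame: the origin (TCP) lies midway between the tips of the shut fingers; the grasp point (between the pads) lies 19 mm behind it (robot.pinch_z is the distance from the TCP to the grasp point, in m); z points along the fingers, y is the line along which they close (so a half turn about z gives the same grasp; the last joint's range is limited). The gripper opens to 85 mm and grips with 20 to 120 N. Pads are 22 mm wide; open, the fingers measure 114 mm over their backs; the gripper's body (76 mm by 85 mm) begins 54 mm behind the grasp point. The pads swing forward as they close: fully open they stand 13 mm farther back than shut.
Start: joints at [-1.329, 0.13, 1.488, -0, 1.523, -0.085], TCP at [0.193, -0.568, 0.231] pointing down, gripper open.
Joint ranges: [-2.96, 2.96], [-0.89, 2.26], [0.02, 2.5], [-1.34, 4.48], [0, 2.73], [-2.66, 2.66]. Speed limits (rad/s): [2.39, 2.39, 2.79, 3.14, 3.14, 3.14].

## Interface

Orientations are given as a unit quaternion [w, x, y, z].
In Python, from plant import telemetry, viewer, workorder, robot gives the robot as it stands.
- The arm moves only by the shell command python3 -m jog 'ROWS' [OPENING] [FORCE]. ROWS is JSON, a list of rows, each a list of 6 numbers: the shift along the world's x, y, z each as a share of 0.025 m, from -1 to 1, then the turn, a rotation vector about the world's x, y, z each as a share of 0.08 rad, from -1 to 1. A call has 1 to 20 rows; each row shifts and turns the commanded pose from where the row before left it; what a row does not reach is not made up. A row lasts 1/8 s, in which the tool goes at most 62.5 mm and 10.7 degrees, less where a joint would pass 70% of its speed; a pose out of reach is approached as far as the arm can. A call with a number of a shift or a turn outside -1 to 1 is refused whole. A call with a gripper value outside its range is refused whole. OPENING is the opening, from -1 (shut) to 1 (fully open), set as the call begins (- or left out, the last holds). The fingers move at their own pace and stop on an object; FORCE is the grip in N (left out, the last holds). Time passes only in rows, so rows that do not move let the fingers close. It gives the time, the measured TCP pose, the force, the opening and the grip force at its end, in the units of the state.
- telemetry.get_state(): the state, without advancing time (a new reading comes with each control period).
- viewer.read_camera(name): name is "side" or "top"; returns the picture (400x640x3 uint8, blue, green, red); there is no depth.
- viewer.calibration(name): a dict with "fx", "fy", "cx", "cy" (pixels), "dist_coeffs" ([k1, k2, p1, p2, k3] as OpenCV has them; the pictures are not rectified), "camera_from_world" (4x4, takes a point from world to camera coordinates). Camera axes: x right, y up, looking along -z (the intrinsics and any distortion apply to the point x, -y, -z); pixel columns grow to the right and rows downward; lengths in m; the calibration is good to about 2 mm. A picture is of the moment at which its call begins. calibration takes no time and is no camera call.
- workorder.sign_off(): hands the job in; it is judged then, once.
The state is a dict: "t": time; "qpos": joint angles; "qd": joint speeds; "joint_efforts": joint torques, N m; "tcp_pos": TCP position; "orientation": TCP orientation; "ft_force": force on the tool from outside, world axes, zero at the start; "wrist_torque": the same for the moment, N m; "grip_width": finger opening in m; "finger_force": force on a finger pad.
Only numpy, scipy, OpenCV 4.12 (cv2) and the standard library are available. Lean on these libraries where they do the work, as an engineer would, in place of code of your own. Each camera call takes 0.05 s, during which the arm holds its last target. There are 200 camera calls.

## Working session

There is one attempt and no reset: what is moved stays moved. The work goes in short steps, Python scripts to look and compute and a shell command to move; the robot and the scene stay as the last step left them, time stands still between calls to the robot, and variables do not carry over. Pictures are saved under pics/ and viewed, at most 14 in all, crops included, and the job is handed in when it is done.

```bash
ls; mkdir -p pics
python3 - <<'E'
from plant import telemetry, viewer
import cv2,numpy as np
for n in("top","side"):
    cv2.imwrite(f"pics/{n}0.png",viewer.read_camera(n))
    c=viewer.calibration(n);print(n,{k:np.round(v,3).tolist() for k,v in c.items()})
s=telemetry.get_state();print(s)
E
```

```text
pics
top {'fx': 413.685, 'fy': 413.685, 'cx': 321.446, 'cy': 199.456, 'dist_coeffs': [-0.052, 0.0, 0.0, 0.0, 0.0], 'camera_from_world': [[0.008, -1.0, -0.007, -0.057], [0.996, 0.007, 0.084, -0.495], [-0.084, -0.008, 0.996, -1.723], [0.0, 0.0, 0.0, 1.0]]}
side {'fx': 421.589, 'fy': 421.589, 'cx': 311.747, 'cy': 202.707, 'dist_coeffs': [-0.105, 0.0, 0.0, 0.0, 0.0], 'camera_from_world': [[-0.922, -0.386, 0.016, 0.399], [0.279, -0.637, 0.718, -0.286], [-0.267, 0.667, 0.696, -1.248], [0.0, 0.0, 0.0, 1.0]]}
{'t': 0.1, 'qpos': array([-1.32939243e+00,  1.31109164e-01,  1.48919397e+00, -2.72609951e-06,
        1.52299684e+00, -8.54003944e-02]), 'qd': array([ 0.00023982, -0.00033731, -0.00135544,  0.00017079, -0.00084349,
       -0.00184901]), 'joint_efforts': array([ 1.70384021e-03, -5.70952427e+01, -5.01937795e+01, -1.74616898e-04,
        8.09466757e-03, -6.30303916e-06]), 'tcp_pos': array([ 0.19250966, -0.56774483,  0.23032233]), 'orientation': array([-8.50956075e-04,  9.86679177e-01,  1.62675973e-01, -6.78765964e-05]), 'ft_force': array([ 0.38973327,  0.23985393, -0.20834942]), 'wrist_torque': array([-0.00026772,  0.02097526,  0.02663561]), 'finger_force': 0.0, 'grip_width': 0.08539437469759968}
```

View pics/top0.png

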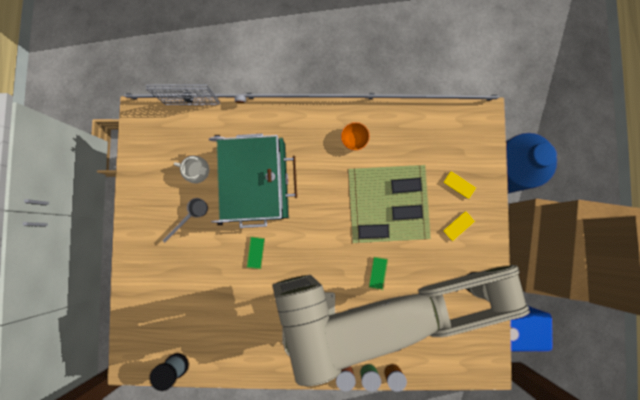

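View pics/side0.png

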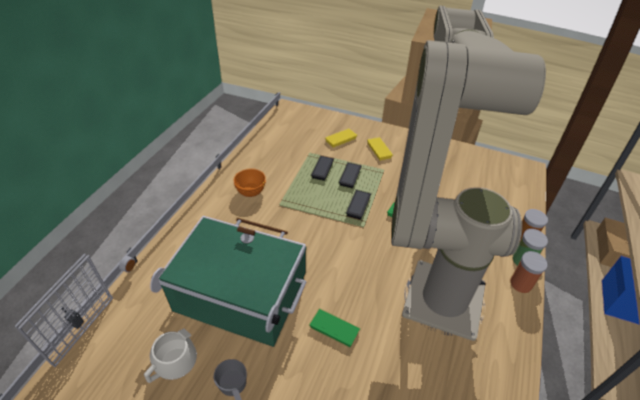

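The top view shows three black tins on the mat at about (406,186), (407,213) and (373,232). Look-alikes to leave alone are two green bars at (256,253) and (378,273) and two yellow ones at (459,184) and (459,225). The oven is at (252,178), with its tray bar at (295,177) and the T-handle at (268,176). The bowls are at (355,136), the jug at (194,168) and the dipper at (198,208). I choose the three black tins on the mat.

```bash
cat > h.py <<'E'
from plant import telemetry, viewer
import cv2,numpy as np
def cal(n):
    c=viewer.calibration(n);K=np.array([[c["fx"],0,c["cx"]],[0,c["fy"],c["cy"]],[0,0,1]]);return K,np.array(c["dist_coeffs"],float),np.array(c["camera_from_world"])
def ray(n,px):
    K,d,T=cal(n);u=cv2.undistortPoints(np.array(px,float).reshape(-1,1,2),K,d)[:,0]
    v=np.c_[u[:,0],-u[:,1],-np.ones(len(u))]@T[:3,:3];return -T[:3,:3].T@T[:3,3],v
def plane(n,px,z):
    o,v=ray(n,px);return o+v*((z-o[2])/v[:,2])[:,None]
def two(pt,ps):
    o1,v1=ray("top",[pt]);o2,v2=ray("side",[ps]);v1=v1[0];v2=v2[0]
    s,_,_,_=np.linalg.lstsq(np.c_[v1,-v2],o2-o1,rcond=None);a=o1+s[0]*v1;b=o2+s[1]*v2;return (a+b)/2,np.linalg.norm(a-b)
def proj(n,p):
    K,d,T=cal(n);q=np.atleast_2d(p)@T[:3,:3].T+T[:3,3];q=q*[1,-1,-1]
    return cv2.projectPoints(q,np.zeros(3),np.zeros(3),K,d)[0][:,0]
def grab(n,name=None):
    im=viewer.read_camera(n)
    if name: cv2.imwrite(f"pics/{name}.png",im)
    return im
def tins(im,z,roi=(340,160,435,248),n="top",thr=75):
    """dark blobs -> world rectangles at height z"""
    x0,y0,x1,y1=roi;m=np.zeros(im.shape[:2],np.uint8)
    m[y0:y1,x0:x1]=(im[y0:y1,x0:x1].max(2)<thr)*255
    out=[]
    for c in cv2.findContours(m,cv2.RETR_EXTERNAL,cv2.CHAIN_APPROX_NONE)[0]:
        if cv2.contourArea(c)<120: continue
        w=(plane(n,c.reshape(-1,2),z)[:,:2]*1000).astype(np.float32)
        (cx,cy),(a,b),th=cv2.minAreaRect(w)
        if a<b: th+=90;a,b=b,a
        out.append((round(cx),round(cy),round(a),round(b),round((th)%180,1)))
    return out
E
python3 - <<'E'
from h import *
im=cv2.imread("pics/top0.png")
for t in (50,65,80):print(t,tins(im,.025,thr=t))
c=cv2.hconcat([cv2.resize(im[155:255,340:440],(400,400),interpolation=2),cv2.resize(im[115:235,205:305],(400,400),interpolation=2)])
cv2.imwrite("pics/crop1.png",c)
# green body mask corners of the lid at z=.172
hsv=cv2.cvtColor(im,cv2.COLOR_BGR2HSV)
m=np.zeros(im.shape[:2],np.uint8);m[125:235,205:305]=cv2.inRange(hsv[125:235,205:305],(60,90,30),(95,255,255))
print(np.round(plane("top",[[295,177],[269,177]],.13),3))
E
```

```text
50 []
65 [(365, -270, 125, 50, 90.4), (445, -412, 125, 53, 94.2), (559, -409, 124, 54, 95.2)]
80 [(363, -270, 126, 54, 90.4), (444, -412, 129, 57, 94.0), (558, -409, 127, 57, 95.2)]
[[0.575 0.052 0.13 ]
 [0.575 0.155 0.13 ]]
```

View pics/crop1.png

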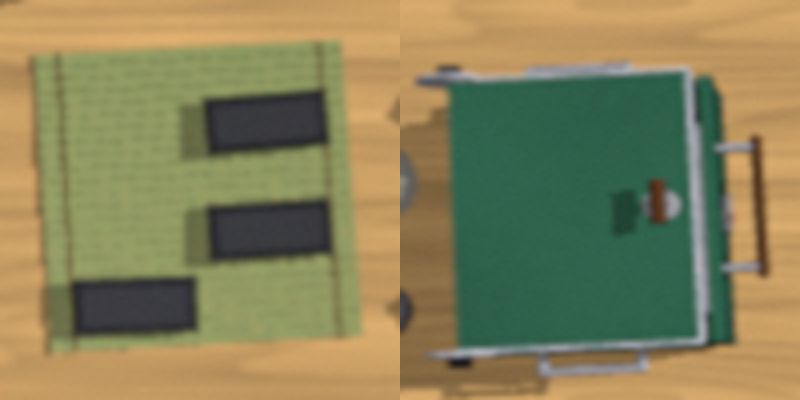

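Left half of the crop: three black tins on the mat, which confirms the choice. Right half: the lid, the T-handle at px (269,175), and the bar running from px (294,156) to (296,197). Next I measure the oven.

```bash
cat >> h.py <<'E'
def bar(im,roi=(287,150,302,203),z=.13):
    x0,y0,x1,y1=roi;r=im[y0:y1,x0:x1].astype(int)
    # dark reddish brown, against lighter table wood
    m=((r[...,2]<150)&(r[...,2]-r[...,0]>25)).astype(np.uint8)
    m=max((( (l==i).astype(np.uint8)) for k,l in [cv2.connectedComponents(m)] for i in range(1,k)),key=lambda a:a.sum())
    p=np.argwhere(m)[:,::-1]+[x0,y0]
    w=plane("top",p,z)[:,:2];c=w.mean(0);u=np.linalg.svd(w-c)[2][0];u*=np.sign(u[0]);s=(w-c)@u
    return c+u*(s.max()+s.min())/2,s.max()-s.min(),u
E
python3 - <<'E'
from h import *
im=cv2.imread("pics/top0.png")
print(bar(im), "len .16")
pts=np.array([[283.8,139],[288.8,217.7]]);print("panel outer top ends",plane("top",pts,.144)[:,:2])
lid=np.array([[205+(690-400)/4,115+72*.3],[205+305/4,115+345*.3],[205+55/4,115+347*.3],[205+50/4,115+80*.3]])
w=plane("top",lid,.173)[:,:2];print(w, [np.linalg.norm(w[i]-w[i-1]) for i in range(4)])
g=cv2.imread("pics/side0.png")
cv2.imwrite("pics/s1.png",cv2.resize(g[200:350,140:320],(720,600),interpolation=2))
E
```

```text
(array([0.5775731 , 0.05416914]), np.float64(0.16470317134234422), array([0.99793586, 0.06421856])) len .16
panel outer top ends [[0.72525814 0.09724867]
 [0.41294215 0.07264648]]
[[0.72792696 0.11910666]
 [0.40849686 0.09908898]
 [0.40411339 0.340182  ]
 [0.71753859 0.3546194 ]] [np.float64(0.2357417406487226), np.float64(0.3200567071477212), np.float64(0.2411328690805988), np.float64(0.31375754605901773)]
```

View pics/s1.png

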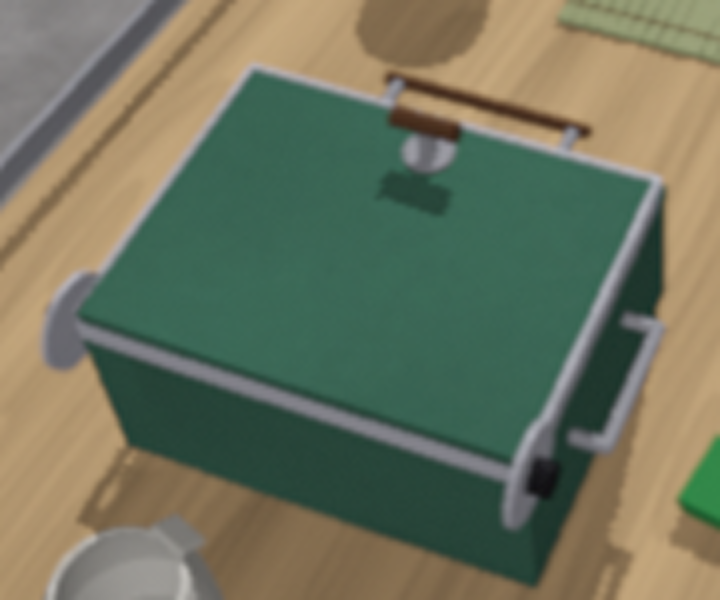

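The side crop shows the lid shut, the T-handle with its plate at crop (425,135), and the bar running from crop (390,78) to (588,132).

Checks on the measurements:
- **Bar:** 0.165 m long at (0.578, 0.054), against 0.160 m given.
- **Lid:** 0.236–0.241 x 0.314–0.320 m, as stated.
- **Oven yaw:** about 0.064 rad.
- **Tray:** essentially shut.

I'll hook behind the bar with the fingers shut.

```bash
python3 -m jog '[[0.6,1,0.2,0,0,0.8],[0.6,1,0.2,0,0,0.8],[0.6,1,0.2,0,0,0.8],[0.6,1,0.2,0,0,0.8],[0.6,1,0.2,0,0,0.8],[0.6,1,0.2,0,0,0.8],[0.6,1,0.2,0,0,0.8],[0.6,1,0.2,0,0,0.8],[0.6,1,0.2,0,0,0.8],[0.6,1,0.2,0,0,0.8],[0.6,1,0,0,0,0.8],[0.6,1,0,0,0,0.8],[0.6,1,0,0,0,0.8],[0.6,1,0,0,0,0.8],[0.6,1,0,0,0,0.8],[0.6,1,0,0,0,0.8],[0.6,1,0,0,0,0.8],[0.6,1,0,0,0,0.8],[0.6,1,0,0,0,0.8],[0.6,1,0,0,0,0.8]]' -1 40
cat >> h.py <<'E'
def goto(p=None,yaw=None):
    """print what is left to go, in units of rows"""
    s=telemetry.get_state();from scipy.spatial.transform import Rotation as R
    w,x,y,z=s["orientation"];M=R.from_quat([x,y,z,w]).as_matrix();yw=np.arctan2(M[1,1],M[0,1])
    print("t",round(s["t"],2),"tcp",np.round(s["tcp_pos"],4),"yaw",round(yw,4),"tilt",round(float(np.arccos(-M[2,2])),4),"F",np.round(s["ft_force"],1),"w",round(s["grip_width"],4),"ff",round(s["finger_force"],1))
    if p is not None: print("  rows xyz",np.round((np.array(p)-s["tcp_pos"])/.025,2))
    if yaw is not None: print("  yaw rows",round((yaw-yw)/.08,2))
E
python3 -c "
from h import *
goto([.5765,.077,.26],.064)"
```

```text
t: 2.6
tcp_pos: [0.4928, -0.0673, 0.2808]
orientation: [-0.0, 0.694, 0.72, -0.0]
ft_force: [-0.3, -0.7, -0.1]
grip_width: 0.0002
finger_force: 0.0
t 2.6 tcp [ 0.4928 -0.0673  0.2808] yaw 0.0381 tilt 0.0008 F [-0.3 -0.7 -0.1] w 0.0002 ff 0.0
  rows xyz [ 3.35  5.77 -0.83]
  yaw rows 0.32
```

```bash
python3 -m jog '[[0.56,0.96,0,0,0,0.05],[0.56,0.96,0,0,0,0.05],[0.56,0.96,0,0,0,0.05],[0.56,0.96,0,0,0,0.05],[0.56,0.96,0,0,0,0.05],[0.56,0.96,0,0,0,0.05],[0,0,-0.9,0,0,0],[0,0,-0.9,0,0,0],[0,0,-0.9,0,0,0],[0,0,0,0,0,0]]' 
python3 -c "
from h import *
goto([.5765,.077,.114],.064)
cv2.imwrite('pics/s2.png',cv2.resize(grab('side')[170:300,180:320],(700,600),interpolation=2))"
```

```text
t: 3.85
tcp_pos: [0.5749, 0.0757, 0.211]
orientation: [-0.002, 0.686, 0.728, -0.002]
ft_force: [0.1, 0.6, -0.2]
grip_width: 0.0004
finger_force: 0.0
t 3.85 tcp [0.5749 0.0757 0.211 ] yaw 0.06 tilt 0.0053 F [ 0.1  0.6 -0.2] w 0.0004 ff 0.0
  rows xyz [ 0.06  0.05 -3.88]
  yaw rows 0.05
```

View pics/s2.png

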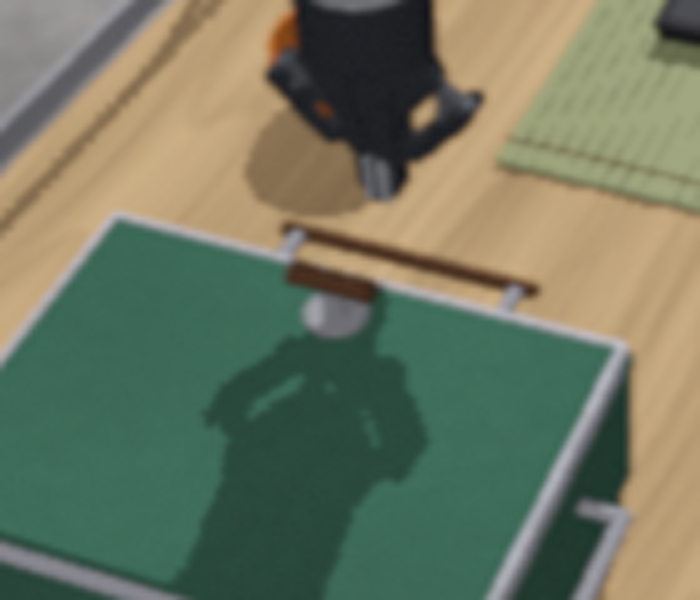

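The gripper hangs shut above the middle of the bar, which runs from crop (285,230) to (535,290). I lower it gently, watching the force.

```bash
python3 -m jog '[[0.03,0.03,-0.6,0,0,0],[0.03,0.03,-0.6,0,0,0],[0,0,-0.6,0,0,0],[0,0,-0.5,0,0,0],[0,0,-0.5,0,0,0],[0,0,-0.5,0,0,0],[0,0,-0.5,0,0,0],[0,0,0,0,0,0]]'; python3 -c "
from h import *
goto([.5765,.077,.114],.064)"
```

```text
t: 4.9
tcp_pos: [0.5772, 0.0772, 0.1173]
orientation: [-0.001, 0.686, 0.728, -0.001]
ft_force: [-0.3, -0.5, 0.2]
grip_width: -0.0003
finger_force: 0.0
t 4.9 tcp [0.5772 0.0772 0.1173] yaw 0.06 tilt 0.0024 F [-0.3 -0.5  0.2] w -0.0003 ff 0.0
  rows xyz [-0.03 -0.01 -0.13]
  yaw rows 0.05
```

```bash
python3 -m jog '[[0,-0.3,-0.1,0,0,0],[0.03,-0.5,0,0,0,0],[0.03,-0.5,0,0,0,0],[0.03,-0.5,0,0,0,0],[0.03,-0.5,0,0,0,0],[0.03,-0.5,0,0,0,0],[0.03,-0.5,0,0,0,0],[0.03,-0.5,0,0,0,0],[0.03,-0.5,0,0,0,0],[0.03,-0.5,0,0,0,0],[0.03,-0.5,0,0,0,0],[0.03,-0.5,0,0,0,0],[0.03,-0.5,0,0,0,0],[0.03,-0.5,0,0,0,0],[0.03,-0.4,0,0,0,0],[0,0,0,0,0,0]]'; python3 -c "
from h import *
goto([.588,-.11,.114],.064)"
```

```text
t: 6.9
tcp_pos: [0.5884, -0.1024, 0.1162]
orientation: [-0.001, 0.686, 0.728, 0.0]
ft_force: [-0.8, 6.6, 2.8]
grip_width: 0.0001
finger_force: 3.0
t 6.9 tcp [ 0.5884 -0.1024  0.1162] yaw 0.0597 tilt 0.0021 F [-0.8  6.6  2.8] w 0.0001 ff 3.0
  rows xyz [-0.02 -0.3  -0.09]
  yaw rows 0.05
```

```bash
python3 -m jog '[[0.01,-0.25,0,0,0,0],[0,-0.25,0,0,0,0],[0,0,0,0,0,0]]'; python3 -m jog '[[0,0.3,0,0,0,0],[0,0.3,0,0,0,0],[0,0,0.8,0,0,0],[0,0,1,0,0,0],[0,0,1,0,0,0],[0,-1,1,0,0,0],[0,-1,0.5,0,0,0],[0,-1,0,0,0,0],[0,-1,0,0,0,0],[0,-1,0,0,0,0],[0,-1,0,0,0,0],[0,0,0,0,0,0]]' 1
python3 -c "
from h import *
im=grab('top','top1');goto()
print(bar(im,(320,150,365,203)))
print(tins(im,.025))"
```

```text
t: 7.28
tcp_pos: [0.5884, -0.1032, 0.1162]
orientation: [-0.007, 0.684, 0.73, 0.006]
ft_force: [-5.4, 54.6, 14.5]
grip_width: 0.0007
finger_force: 27.6
t: 8.78
tcp_pos: [0.5885, -0.2527, 0.2239]
orientation: [0.0, 0.687, 0.727, -0.0]
ft_force: [-0.2, -0.3, 0.2]
grip_width: 0.0852
finger_force: 0.0
t 8.82 tcp [ 0.5886 -0.2514  0.2237] yaw 0.0582 tilt 0.0004 F [ 0.5  0.5 -0.2] w 0.0856 ff 0.0
(array([ 0.54362881, -0.20542899]), np.float64(0.13551129316625446), array([ 0.96787446, -0.25143395]))
[(365, -295, 76, 50, 90.4), (444, -412, 128, 55, 94.0), (559, -422, 100, 55, 96.2), (606, -284, 104, 87, 156.0)]
```

View pics/top1.png

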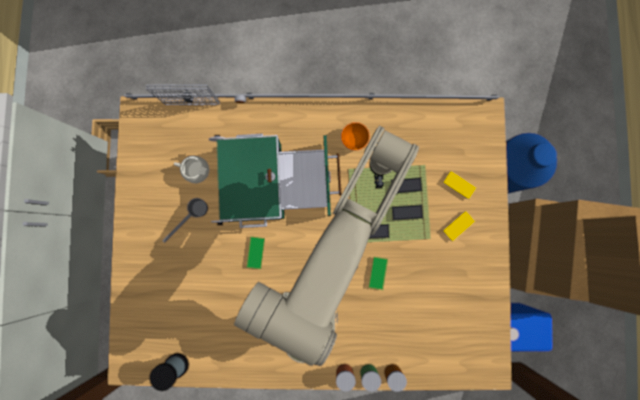

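The tray is fully out: its light floor is at about px (303,180) and the bar at (339,175). Stop contact puts the bar at y≈-0.120, so tray_in is about (0.578, 0.034). The three tins are still on the mat. First pick is the tin at (0.558, -0.409).

```bash
python3 -m jog '[[-0.2,-1,0,0,0,0.1],[-0.2,-1,0,0,0,0.1],[-0.2,-1,0,0,0,0.1],[-0.2,-1,0,0,0,0.1],[-0.2,-1,-0.5,0,0,0],[-0.2,-1,-1,0,0,0],[0,-0.3,-1,0,0,0],[0,0,-1,0,0,0],[0,0,-1,0,0,0],[0,0,-1,0,0,0],[0,0,-1,0,0,0],[0,0,-0.8,0,0,0],[0,0,0,0,0,0]]' 1; python3 -c "
from h import *
goto([.558,-.409,.008],.091)"
```

```text
t: 10.45
tcp_pos: [0.5574, -0.4064, 0.0383]
orientation: [-0.002, 0.674, 0.739, -0.0]
ft_force: [-1.3, 0.3, -0.2]
grip_width: 0.0852
finger_force: 0.0
t 10.45 tcp [ 0.5574 -0.4064  0.0383] yaw 0.0921 tilt 0.0048 F [-1.3  0.3 -0.2] w 0.0852 ff 0.0
  rows xyz [ 0.03 -0.11 -1.21]
  yaw rows -0.01
```

```bash
python3 -m jog '[[0,0,-0.6,0,0,0],[0,-0.1,-0.6,0,0,0],[0,0,0,0,0,0],[0,0,0,0,0,0]]' 1; python3 -m jog '[[0,0,0,0,0,0],[0,0,0,0,0,0],[0,0,0,0,0,0],[0,0,0,0,0,0],[0,0,0,0,0,0]]' -1 60; python3 -c "
from h import *
goto([.558,-.409,.008],.091)"
```

```text
t: 10.95
tcp_pos: [0.559, -0.4104, 0.0115]
orientation: [0.0, 0.674, 0.739, -0.0]
ft_force: [0.9, -1.2, 1.1]
grip_width: 0.0856
finger_force: 0.0
t: 11.58
tcp_pos: [0.5596, -0.4108, 0.0126]
orientation: [0.001, 0.674, 0.739, 0.0]
ft_force: [0.1, 1.0, 6.8]
grip_width: 0.058
finger_force: 65.1
t 11.57 tcp [ 0.5596 -0.4108  0.0126] yaw 0.0921 tilt 0.0021 F [0.1 1.  6.8] w 0.058 ff 65.1
  rows xyz [-0.07  0.07 -0.19]
  yaw rows -0.01
```

```bash
python3 -m jog '[[0,0,0.3,0,0,0],[0,0,0.8,0,0,0],[0,0,1,0,0,0],[0.1,0.8,1,0,0,0],[0.1,1,1,0,0,-0.1],[0.1,1,1,0,0,-0.1],[0.1,1,1,0,0,-0.1],[0.1,1,1,0,0,-0.1],[0.1,1,0,0,0,0],[0.1,1,0,0,0,0],[0.1,1,0,0,0,0],[0,1,0,0,0,0],[0,1,0,0,0,0],[0,1,0,0,0,0],[0,1,0,0,0,0],[0,1,0,0,0,0],[0,1,0,0,0,0],[0,1,0,0,0,0],[0,1,0,0,0,0],[0,1,0,0,0,0]]' -1 80; python3 -c "
from h import *
goto([.579,.024,.0475],.062)"
```

```text
t: 14.08
tcp_pos: [0.5779, 0.0113, 0.1877]
orientation: [-0.001, 0.686, 0.728, -0.001]
ft_force: [0.9, -0.6, -1.9]
grip_width: 0.0572
finger_force: 85.7
t 14.07 tcp [0.5779 0.0113 0.1877] yaw 0.0602 tilt 0.0017 F [ 0.9 -0.6 -1.9] w 0.0572 ff 85.7
  rows xyz [ 0.04  0.51 -5.61]
  yaw rows 0.02
```

```bash
python3 -m jog '[[0.05,0.5,0,0,0,0],[0,0,-1,0,0,0],[0,0,-1,0,0,0],[0,0,-1,0,0,0],[0,0,-1,0,0,0],[0,0,-0.7,0,0,0],[0,0,-0.4,0,0,0],[0,0,-0.2,0,0,0],[0,0,0,0,0,0],[0,0,0,0,0,0]]'; python3 -c "
from h import *
goto([.579,.024,.0475],.062)"
```

```text
t: 15.32
tcp_pos: [0.5808, 0.0222, 0.0572]
orientation: [0.001, 0.686, 0.728, 0.0]
ft_force: [-0.3, 0.8, -3.3]
grip_width: 0.0571
finger_force: 85.7
t 15.32 tcp [0.5808 0.0222 0.0572] yaw 0.06 tilt 0.0015 F [-0.3  0.8 -3.3] w 0.0571 ff 85.7
  rows xyz [-0.07  0.07 -0.39]
  yaw rows 0.03
```

```bash
python3 -m jog '[[0,0,-0.25,0,0,0],[0,0,-0.15,0,0,0],[0,0,0,0,0,0]]'; python3 -m jog '[[0,0,-0.08,0,0,0],[0,0,0,0,0,0]]'; python3 -c "
from h import *
goto([.579,.024,.0445],.062)"
```

```text
t: 15.7
tcp_pos: [0.5796, 0.0223, 0.0456]
orientation: [-0.0, 0.686, 0.728, -0.0]
ft_force: [0.2, -0.6, -0.8]
grip_width: 0.0572
finger_force: 85.7
t: 15.95
tcp_pos: [0.5801, 0.0223, 0.0442]
orientation: [-0.0, 0.686, 0.728, -0.0]
ft_force: [0.0, 0.5, -1.9]
grip_width: 0.0572
finger_force: 85.7
t 15.95 tcp [0.5801 0.0223 0.0442] yaw 0.06 tilt 0.0002 F [ 0.   0.5 -1.9] w 0.0572 ff 85.7
  rows xyz [-0.04  0.07  0.01]
  yaw rows 0.02
```

```bash
python3 -m jog '[[0,0,-0.06,0,0,0],[0,0,0,0,0,0]]';python3 -m jog '[[0,0,0,0,0,0],[0,0,0,0,0,0],[0,0,0,0,0,0],[0,0,0,0,0,0]]' 1; python3 -m jog '[[0,0,0.5,0,0,0],[0,0,1,0,0,0],[0,0,1,0,0,0],[0,0,1,0,0,0],[0,0,1,0,0,0],[0,0,1,0,0,0],[0,-1,0,0,0,0],[0,-1,0,0,0,0],[0,-1,0,0,0,0],[0,-1,0,0,0,0],[0,-1,0,0,0,0],[0,-1,0,0,0,0],[0,-1,0,0,0,0],[0,-1,0,0,0,0],[0,0,0,0,0,0]]'; python3 -c "
from h import *
im=grab('top','top2')
print(tins(im,.025));print(tins(im,.056,(280,150,328,210)))
goto([.444,-.412,.04],.07)
g=cv2.hconcat([cv2.resize(im[140:250,270:440],(510,330),interpolation=2)]);cv2.imwrite('pics/c3.png',g)"
```

```text
t: 16.2
tcp_pos: [0.5803, 0.0222, 0.0438]
orientation: [0.0, 0.686, 0.728, 0.0]
ft_force: [-4.7, 0.3, 5.7]
grip_width: 0.0575
finger_force: 86.6
t: 16.7
tcp_pos: [0.5801, 0.0222, 0.0427]
orientation: [-0.0, 0.686, 0.728, 0.0]
ft_force: [0.2, 0.4, -0.0]
grip_width: 0.0856
finger_force: 0.0
t: 18.58
tcp_pos: [0.5801, -0.1793, 0.1812]
orientation: [0.0, 0.686, 0.727, 0.0]
ft_force: [-0.2, 0.8, -1.0]
grip_width: 0.0857
finger_force: 0.0
[(363, -270, 126, 54, 90.4), (444, -412, 128, 55, 93.8), (590, -206, 110, 60, 19.4)]
[(580, 22, 121, 54, 90.4)]
t 18.62 tcp [ 0.5802 -0.1782  0.1811] yaw 0.0586 tilt 0.0007 F [-0.3 -0.8 -0.5] w 0.0855 ff 0.0
  rows xyz [-5.45 -9.35 -5.64]
  yaw rows 0.14
```

View pics/c3.png

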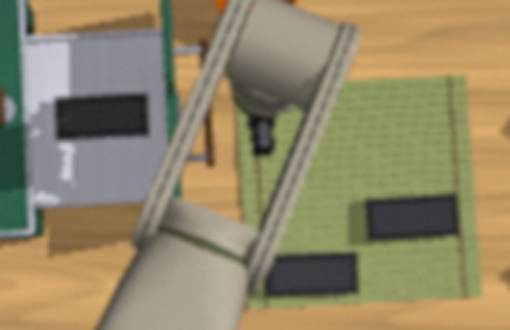

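One tin is in the tray at crop (102,115), which is (0.580, 0.022) and matches the release point. The other two lie where they were. Next is (0.444, -0.412).

```bash
python3 -m jog '[[-0.55,-0.95,0,0,0,0.01],[-0.55,-0.95,0,0,0,0.01],[-0.55,-0.95,0,0,0,0.01],[-0.55,-0.95,0,0,0,0.01],[-0.55,-0.95,0,0,0,0.01],[-0.55,-0.95,0,0,0,0.01],[-0.55,-0.95,-0.5,0,0,0.01],[-0.55,-0.95,-1,0,0,0.01],[-0.55,-0.95,-1,0,0,0.01],[-0.5,-0.8,-1,0,0,0.01],[0,0,-1,0,0,0],[0,0,-1,0,0,0],[0,0,0,0,0,0]]'; python3 -c "
from h import *
goto([.444,-.412,.017],.068)"
```

```text
t: 20.25
tcp_pos: [0.443, -0.4092, 0.0407]
orientation: [-0.002, 0.682, 0.731, 0.0]
ft_force: [0.3, -0.2, -0.3]
grip_width: 0.0857
finger_force: 0.0
t 20.25 tcp [ 0.443  -0.4092  0.0407] yaw 0.0687 tilt 0.0048 F [ 0.3 -0.2 -0.3] w 0.0857 ff 0.0
  rows xyz [ 0.04 -0.11 -0.95]
  yaw rows -0.01
```

```bash
python3 -m jog '[[0,-0.05,-0.5,0,0,0],[0,0,-0.4,0,0,0],[0,0,0,0,0,0],[0,0,0,0,0,0]]'; python3 -m jog '[[0,0,0,0,0,0],[0,0,0,0,0,0],[0,0,0,0,0,0],[0,0,0,0,0,0],[0,0,0,0,0,0]]' -1 80; python3 -c "
from h import *
goto([.444,-.412,.017],.068)"
```

```text
t: 20.75
tcp_pos: [0.4441, -0.4129, 0.0206]
orientation: [0.0, 0.683, 0.731, -0.0]
ft_force: [0.4, 0.6, 0.3]
grip_width: 0.0853
finger_force: 0.0
t: 21.38
tcp_pos: [0.4463, -0.4159, 0.025]
orientation: [0.004, 0.683, 0.731, -0.001]
ft_force: [-3.6, 0.1, 21.5]
grip_width: 0.0005
finger_force: 10.5
t 21.38 tcp [ 0.4463 -0.4159  0.025 ] yaw 0.068 tilt 0.008 F [-3.6  0.1 21.5] w 0.0005 ff 10.5
  rows xyz [-0.09  0.16 -0.32]
  yaw rows 0.0
```

The fingers closed over the tin's top. I misjudged the swing: the tips stand above the TCP when open. I'll lift, reopen, re-measure and go deeper.

```bash
python3 -m jog '[[0,0,0.6,0,0,0],[0,0,1,0,0,0],[0,0,1,0,0,0],[0,0,0,0,0,0]]' 1; python3 -c "
from h import *
im=grab('top','top3');goto()
print(tins(im,.025));cv2.imwrite('pics/c4.png',cv2.resize(im[150:260,330:450],(600,550),interpolation=2))
s=grab('side','side3');cv2.imwrite('pics/c4.png',cv2.hconcat([cv2.resize(im[150:260,330:450],(400,400),interpolation=2),cv2.resize(s[140:240,290:400],(400,400),interpolation=2)]))"
```

```text
t: 21.88
tcp_pos: [0.4452, -0.4142, 0.0882]
orientation: [0.002, 0.683, 0.731, -0.0]
ft_force: [1.1, -0.8, -0.0]
grip_width: 0.0721
finger_force: 0.0
t 21.93 tcp [ 0.4445 -0.4133  0.0864] yaw 0.068 tilt 0.0023 F [ 0.5  0.2 -0.6] w 0.0791 ff 0.0
[(363, -261, 109, 54, 90.4), (423, -447, 78, 62, 134.9)]
```

View pics/c4.png

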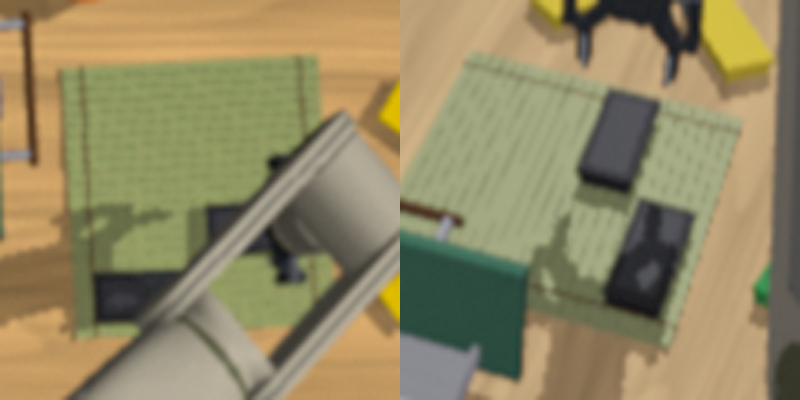

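Both remaining tins lie in place: the tin's left end is at about px (392,213), as before. I descend deeper this time.

```bash
python3 -m jog '[[0,0.03,-1,0,0,0],[0,0,-1,0,0,0],[0,0,-0.7,0,0,0],[0,0,-0.35,0,0,0],[0,0,-0.25,0,0,0],[0,0,0,0,0,0],[0,0,0,0,0,0]]' 1; python3 -c "
from h import *
goto([.444,-.412,.003],.068)"
```

```text
t: 22.85
tcp_pos: [0.4443, -0.4125, 0.0037]
orientation: [0.001, 0.683, 0.731, -0.0]
ft_force: [-0.3, 0.3, 0.2]
grip_width: 0.085
finger_force: 0.0
t 22.85 tcp [ 0.4443 -0.4125  0.0037] yaw 0.068 tilt 0.0014 F [-0.3  0.3  0.2] w 0.085 ff 0.0
  rows xyz [-0.01  0.02 -0.03]
  yaw rows -0.0
```

```bash
python3 -m jog '[[0,0,0,0,0,0],[0,0,0,0,0,0],[0,0,0,0,0,0],[0,0,0,0,0,0],[0,0,0,0,0,0]]' -1 80; python3 -c "
from h import *
goto([.444,-.412,.003],.068)"
```

```text
t: 23.48
tcp_pos: [0.4446, -0.4127, 0.004]
orientation: [0.001, 0.683, 0.731, -0.0]
ft_force: [-0.5, 0.7, 6.4]
grip_width: 0.0583
finger_force: 87.7
t 23.48 tcp [ 0.4446 -0.4127  0.004 ] yaw 0.068 tilt 0.002 F [-0.5  0.7  6.4] w 0.0583 ff 87.7
  rows xyz [-0.02  0.03 -0.04]
  yaw rows -0.0
```

```bash
python3 -m jog '[[0,0,0.3,0,0,0],[0,0,0.8,0,0,0],[0,0,1,0,0,0],[0.3,0.8,1,0,0,0],[0.3,1,1,0,0,-0.02],[0.3,1,1,0,0,-0.02],[0.3,1,1,0,0,-0.02],[0.4,1,1,0,0,-0.02],[0.4,1,0.5,0,0,-0.02],[0.4,1,0,0,0,0],[0.4,1,0,0,0,0],[0.3,1,0,0,0,0],[0.3,1,0,0,0,0],[0.3,1,0,0,0,0],[0.3,1,0,0,0,0],[0.3,1,0,0,0,0],[0.3,1,0,0,0,0],[0.3,1,0,0,0,0],[0.3,1,0,0,0,0],[0.3,0.7,0,0,0,0]]'; python3 -c "
from h import *
goto([.580,.0225,.060],.060)"
```

```text
t: 25.98
tcp_pos: [0.5816, 0.0016, 0.194]
orientation: [0.0, 0.685, 0.728, 0.0]
ft_force: [-1.4, -1.0, -1.9]
grip_width: 0.058
finger_force: 86.8
t 25.98 tcp [0.5816 0.0016 0.194 ] yaw 0.0606 tilt 0.0009 F [-1.4 -1.  -1.9] w 0.058 ff 86.8
  rows xyz [-0.07  0.84 -5.36]
  yaw rows -0.01
```

```bash
python3 -m jog '[[-0.05,0.5,0,0,0,0],[0,0.38,0,0,0,0],[0,0,-1,0,0,0],[0,0,-1,0,0,0],[0,0,-1,0,0,0],[0,0,-1,0,0,0],[0,0,-0.7,0,0,0],[0,0,-0.4,0,0,0],[0,0,0,0,0,0],[0,0,0,0,0,0]]'; python3 -c "
from h import *
goto([.580,.0225,.0555],.060)"
```

```text
t: 27.22
tcp_pos: [0.5809, 0.0225, 0.0664]
orientation: [0.001, 0.686, 0.728, 0.001]
ft_force: [0.5, -0.3, -2.6]
grip_width: 0.0582
finger_force: 86.8
t 27.23 tcp [0.5809 0.0225 0.0664] yaw 0.06 tilt 0.0016 F [ 0.5 -0.3 -2.6] w 0.0582 ff 86.8
  rows xyz [-0.04  0.   -0.44]
  yaw rows 0.0
```

```bash
python3 -m jog '[[-0.04,0,-0.2,0,0,0],[0,0,-0.15,0,0,0],[0,0,0,0,0,0],[0,0,0,0,0,0]]'; python3 -m jog '[[0,0,-0.06,0,0,0],[0,0,0,0,0,0],[0,0,0,0,0,0]]';  python3 -c "
from h import *
goto([.580,.0225,.055],.060)"
```

```text
t: 27.72
tcp_pos: [0.5791, 0.0225, 0.0565]
orientation: [-0.0, 0.686, 0.728, -0.0]
ft_force: [-0.0, 0.4, -1.7]
grip_width: 0.0581
finger_force: 86.8
t: 28.1
tcp_pos: [0.5791, 0.0225, 0.0551]
orientation: [-0.0, 0.686, 0.728, 0.0]
ft_force: [0.2, 0.4, -1.6]
grip_width: 0.0583
finger_force: 86.8
t 28.1 tcp [0.5791 0.0225 0.0551] yaw 0.06 tilt 0.0 F [ 0.2  0.4 -1.6] w 0.0583 ff 86.8
  rows xyz [ 0.03 -0.   -0.  ]
  yaw rows -0.0
```

```bash
python3 -m jog '[[0.03,0,-0.06,0,0,0],[0,0,0,0,0,0]]'; python3 -m jog '[[0,0,0,0,0,0],[0,0,0,0,0,0],[0,0,0,0,0,0],[0,0,0,0,0,0]]' 1; python3 -m jog '[[0,0,0.5,0,0,0],[0,0,1,0,0,0],[0,0,1,0,0,0],[0,0,1,0,0,0],[0,0,1,0,0,0],[0,0,0.6,0,0,0],[0,-1,0,0,0,0],[0,-1,0,0,0,0],[-0.5,-1,0,0,0,0],[-0.5,-1,0,0,0,0],[-0.5,-1,0,0,0,0],[-0.5,-1,0,0,0,0],[-0.5,-1,0,0,0,0],[-0.5,-1,0,0,0,0],[0,0,0,0,0,0]]'; python3 -c "
from h import *
im=grab('top','top4')
print(tins(im,.025));print(tins(im,.076,(280,150,328,210)))
goto([.364,-.270,.04],.007)"
```

```text
t: 28.35
tcp_pos: [0.5795, 0.0225, 0.055]
orientation: [-0.0, 0.686, 0.728, -0.0]
ft_force: [-10.4, -0.4, 13.0]
grip_width: 0.0585
finger_force: 88.5
t: 28.85
tcp_pos: [0.5798, 0.0225, 0.0534]
orientation: [-0.0, 0.686, 0.728, -0.0]
ft_force: [-0.6, 0.5, -0.6]
grip_width: 0.0852
finger_force: 0.0
t: 30.72
tcp_pos: [0.5041, -0.1789, 0.1812]
orientation: [-0.0, 0.686, 0.727, -0.0]
ft_force: [-0.4, -0.7, -0.2]
grip_width: 0.0852
finger_force: 0.0
[(365, -284, 97, 50, 90.4)]
[(579, 21, 119, 58, 90.9)]
t 30.77 tcp [ 0.5046 -0.1779  0.1811] yaw 0.0582 tilt 0.0003 F [-0.   0.5 -0.5] w 0.0852 ff 0.0
  rows xyz [-5.62 -3.68 -5.65]
  yaw rows -0.64
```

```bash
python3 -m jog '[[-0.9,-0.6,0,0,0,-0.1],[-0.9,-0.6,0,0,0,-0.1],[-0.9,-0.6,0,0,0,-0.1],[-0.9,-0.6,0,0,0,-0.1],[-0.9,-0.6,0,0,0,-0.1],[-0.9,-0.6,-0.6,0,0,-0.1],[-0.2,-0.1,-1,0,0,0],[0,0,-1,0,0,0],[0,0,-1,0,0,0],[0,0,-1,0,0,0],[0,0,-1,0,0,0],[0,0,0,0,0,0]]'; python3 -c "
from h import *
goto([.364,-.270,.004],.009)"
```

```text
t: 32.28
tcp_pos: [0.3639, -0.268, 0.0392]
orientation: [-0.002, 0.703, 0.712, 0.0]
ft_force: [-0.1, -0.5, 0.2]
grip_width: 0.0855
finger_force: 0.0
t 32.27 tcp [ 0.3639 -0.268   0.0392] yaw 0.0129 tilt 0.0046 F [-0.1 -0.5  0.2] w 0.0855 ff 0.0
  rows xyz [ 0.   -0.08 -1.41]
  yaw rows -0.05
```

```bash
python3 -m jog '[[0,-0.05,-0.6,0,0,0],[0,0,-0.4,0,0,0],[0,0,-0.3,0,0,0],[0,0,0,0,0,0],[0,0,0,0,0,0]]' 1; python3 -m jog '[[0,0,0,0,0,0],[0,0,0,0,0,0],[0,0,0,0,0,0],[0,0,0,0,0,0],[0,0,0,0,0,0]]' -1 80; python3 -c "
from h import *
goto([.364,-.270,.004],.009)"
```

```text
t: 32.9
tcp_pos: [0.365, -0.2714, 0.0088]
orientation: [0.0, 0.703, 0.711, 0.0]
ft_force: [0.3, 1.3, -0.1]
grip_width: 0.0855
finger_force: 0.0
t: 33.52
tcp_pos: [0.3654, -0.2718, 0.0096]
orientation: [0.001, 0.703, 0.711, -0.0]
ft_force: [-1.5, 1.6, 7.5]
grip_width: 0.0578
finger_force: 86.1
t 33.52 tcp [ 0.3654 -0.2718  0.0096] yaw 0.0121 tilt 0.0012 F [-1.5  1.6  7.5] w 0.0578 ff 86.1
  rows xyz [-0.05  0.07 -0.22]
  yaw rows -0.04
```

```bash
python3 -m jog '[[0,0,0.3,0,0,0],[0,0,0.8,0,0,0],[0,0,1,0,0,0],[0.5,0,1,0,0,0],[0.5,0.6,1,0,0,0.04],[0.6,0.8,1,0,0,0.04],[0.6,0.8,1,0,0,0.04],[0.6,0.8,1,0,0,0.04],[0.6,0.8,0.7,0,0,0.04],[0.6,0.8,0,0,0,0.04],[0.6,0.8,0,0,0,0.04],[0.6,0.8,0,0,0,0.04],[0.6,0.8,0,0,0,0.04],[0.6,0.8,0,0,0,0.04],[0.6,0.8,0,0,0,0.04],[0.6,0.8,0,0,0,0.04],[0.6,0.8,0,0,0,0.04],[0.6,0.8,0,0,0,0.04],[0.4,0.8,0,0,0,0.04],[0,0,0,0,0,0]]'; python3 -c "
from h import *
goto([.580,.0222,.0806],.060)"
```

```text
t: 36.02
tcp_pos: [0.595, 0.0252, 0.2034]
orientation: [-0.0, 0.685, 0.729, -0.0]
ft_force: [-0.3, -1.0, -1.8]
grip_width: 0.0575
finger_force: 85.8
t 36.02 tcp [0.595  0.0252 0.2034] yaw 0.0619 tilt 0.0006 F [-0.3 -1.  -1.8] w 0.0575 ff 85.8
  rows xyz [-0.6  -0.12 -4.91]
  yaw rows -0.02
```

```bash
python3 -m jog '[[-0.3,-0.08,0,0,0,-0.02],[-0.3,-0.08,0,0,0,0],[0,0,-1,0,0,0],[0,0,-1,0,0,0],[0,0,-1,0,0,0],[0,0,-0.7,0,0,0],[0,0,-0.5,0,0,0],[0,0,-0.2,0,0,0],[0,0,0,0,0,0],[0,0,0,0,0,0],[0,0,0,0,0,0]]'; python3 -c "
from h import *
goto([.580,.0222,.0806],.060)"
```

```text
t: 37.4
tcp_pos: [0.5804, 0.0198, 0.0943]
orientation: [0.0, 0.686, 0.727, 0.0]
ft_force: [0.1, -0.0, -1.8]
grip_width: 0.0576
finger_force: 85.8
t 37.4 tcp [0.5804 0.0198 0.0943] yaw 0.0584 tilt 0.0013 F [ 0.1 -0.  -1.8] w 0.0576 ff 85.8
  rows xyz [-0.02  0.1  -0.55]
  yaw rows 0.02
```

```bash
python3 -m jog '[[0,0.09,-0.3,0,0,0.01],[0,0,-0.15,0,0,0],[0,0,0,0,0,0],[0,0,0,0,0,0]]'; python3 -m jog '[[0,0,-0.08,0,0,0],[0,0,0,0,0,0],[0,0,0,0,0,0]]';  python3 -c "
from h import *
goto([.580,.0222,.0806],.060)"
```

```text
t: 37.9
tcp_pos: [0.5798, 0.022, 0.0822]
orientation: [-0.0, 0.686, 0.728, -0.0]
ft_force: [1.0, 0.1, -1.2]
grip_width: 0.0575
finger_force: 85.8
t: 38.28
tcp_pos: [0.5802, 0.022, 0.0807]
orientation: [0.0, 0.686, 0.728, 0.0]
ft_force: [-0.2, -0.2, 0.9]
grip_width: 0.0577
finger_force: 86.2
t 38.27 tcp [0.5802 0.022  0.0807] yaw 0.0592 tilt 0.0008 F [-0.2 -0.2  0.9] w 0.0577 ff 86.2
  rows xyz [-0.01  0.01 -0.  ]
  yaw rows 0.01
```

```bash
python3 -m jog '[[0,0,-0.03,0,0,0],[0,0,0,0,0,0],[0,0,0,0,0,0],[0,0,0,0,0,0],[0,0,0,0,0,0]]' 1; python3 -m jog '[[0,0,0.4,0,0,0],[0,0,1,0,0,0],[0,0,1,0,0,0],[0,0,1,0,0,0],[0,0,1,0,0,0],[0,-1,0,0,0,0],[0,-1,0,0,0,0],[0,-1,0,0,0,0],[0,-1,0,0,0,0],[0,-1,0,0,0,0],[0,-1,0,0,0,0],[0,-1,0,0,0,0],[0,-1,0,0,0,0],[0,-0.6,0,0,0,0],[0,0,0,0,0,0]]'; python3 -c "
from h import *
im=grab('top','top5');sd=grab('side')
print(tins(im,.025));print(tins(im,.096,(280,150,328,210)))
goto([.588,-.165,.120],.060)
cv2.imwrite('pics/c5.png',cv2.hconcat([cv2.resize(im[130:240,270:380],(400,400),interpolation=2),cv2.resize(sd[150:270,200:320],(400,400),interpolation=2)]))"
```

```text
t: 38.9
tcp_pos: [0.5799, 0.022, 0.0795]
orientation: [-0.0, 0.686, 0.728, -0.0]
ft_force: [0.1, 1.0, -0.7]
grip_width: 0.0853
finger_force: 0.0
t: 40.78
tcp_pos: [0.5799, -0.1937, 0.1899]
orientation: [0.0, 0.686, 0.727, 0.0]
ft_force: [-0.2, -0.3, -0.4]
grip_width: 0.0854
finger_force: 0.0
[(584, -205, 93, 82, 160.6)]
[(578, 22, 122, 61, 90.9)]
t 40.88 tcp [ 0.5799 -0.1924  0.1897] yaw 0.0592 tilt 0.0004 F [-0.2 -0.4 -0.4] w 0.0854 ff 0.0
  rows xyz [ 0.32  1.1  -2.79]
  yaw rows 0.01
```

View pics/c5.png

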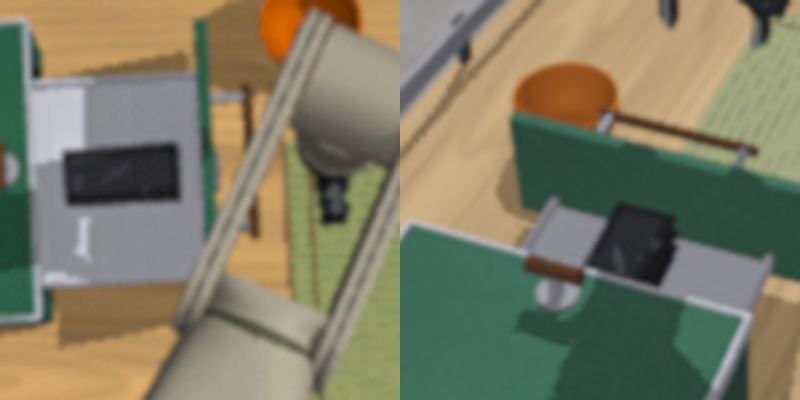

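One flush pile stands in the tray, centred at crop (122,172) or (0.578, 0.022), and the mat is empty. Now I push the tray home on the front of the bar.

```bash
python3 -m jog '[[0.3,0.5,-1,0,0,0],[0,0.3,-1,0,0,0],[0,0,-0.7,0,0,0],[0,0,0,0,0,0],[0,0.5,0,0,0,0],[-0.03,0.5,0,0,0,0],[-0.03,0.5,0,0,0,0],[-0.03,0.5,0,0,0,0],[-0.03,0.5,0,0,0,0],[-0.03,0.5,0,0,0,0],[-0.03,0.5,0,0,0,0],[-0.03,0.5,0,0,0,0],[-0.03,0.5,0,0,0,0],[-0.03,0.5,0,0,0,0],[-0.03,0.5,0,0,0,0],[-0.03,0.5,0,0,0,0],[-0.03,0.5,0,0,0,0],[-0.03,0.5,0,0,0,0],[-0.03,0.5,0,0,0,0],[0,0,0,0,0,0]]' -1 40; python3 -c "
from h import *
goto([.577,.043,.120],.060)"
```

```text
t: 43.38
tcp_pos: [0.5764, 0.016, 0.1217]
orientation: [-0.001, 0.685, 0.728, 0.0]
ft_force: [0.2, 0.1, 0.7]
grip_width: -0.0004
finger_force: 0.0
t 43.38 tcp [0.5764 0.016  0.1217] yaw 0.0605 tilt 0.0012 F [0.2 0.1 0.7] w -0.0004 ff 0.0
  rows xyz [ 0.02  1.08 -0.07]
  yaw rows -0.01
```

```bash
python3 -m jog '[[0,0.4,0,0,0,0],[0,0.4,0,0,0,0],[0,0.2,0,0,0,0],[0,0.1,0,0,0,0]]'; python3 -m jog '[[0,0.1,0,0,0,0],[0,0.1,0,0,0,0]]'; python3 -c "
from h import *
goto([.577,.043,.120],.060)"
```

```text
t: 43.88
tcp_pos: [0.5767, 0.0424, 0.1218]
orientation: [-0.0, 0.686, 0.728, -0.0]
ft_force: [-1.6, -2.7, -0.6]
grip_width: -0.0004
finger_force: 1.0
t: 44.12
tcp_pos: [0.5766, 0.0438, 0.1219]
orientation: [0.002, 0.686, 0.727, -0.002]
ft_force: [-2.4, -22.2, -0.4]
grip_width: -0.0002
finger_force: 10.9
t 44.12 tcp [0.5766 0.0438 0.1219] yaw 0.0583 tilt 0.0054 F [ -2.4 -22.2  -0.4] w -0.0002 ff 10.9
  rows xyz [ 0.01 -0.03 -0.08]
  yaw rows 0.02
```

The tray is hard against its stop: bar y = 0.0608, and 22 N of resistance. Next I fix the T-handle's position from the first two pictures, before backing off.

```bash
python3 -m jog '[[0,-0.5,0,0,0,0],[0,-1,0.3,0,0,0],[0,-1,1,0,0,0],[0,-1,1,0,0,0],[0,-1,1,0,0,0],[0,-1,1,0,0,0],[0,0,1,0,0,0],[0,0,1,0,0,0],[0,0,0,0,0,0]]' 1; python3 -c "
from h import *
c=[]
for n,(x0,y0,x1,y1) in (('top',(262,165,278,186)),('side',(230,218,262,240))):
    im=cv2.imread('pics/%s0.png'%n)[y0:y1,x0:x1].astype(int)
    m=((im[...,2]-im[...,1]>15)&(im[...,2]<170)).astype(np.uint8);k,l,st,ce=cv2.connectedComponentsWithStats(m)
    i=1+st[1:,4].argmax();c.append(ce[i]+[x0,y0]);print(n,c[-1],st[i])
print(two(*c)); print(plane('top',[c[0]],.208))
im=grab('top','top6');print(bar(im,(287,150,302,203)))
goto([.571,.1477,.28],.060)"
```

```text
t: 45.25
tcp_pos: [0.5784, -0.0909, 0.2825]
orientation: [0.002, 0.686, 0.728, 0.002]
ft_force: [0.3, 0.0, -0.6]
grip_width: 0.0853
finger_force: 0.0
top [269.         174.82352941] [ 6  4  3 12 34]
side [247.49056604 225.36792453] [  5   0  27  17 212]
(array([0.56940741, 0.14269725, 0.21767621]), np.float64(0.002756219623442245))
[[0.57208031 0.14458052 0.208     ]]
(array([0.57563827, 0.05885827]), np.float64(0.16896764552202617), array([0.99731945, 0.07317039]))
t 45.3 tcp [ 0.5776 -0.0906  0.2805] yaw 0.0592 tilt 0.0027 F [-0.7  0.4 -0.8] w 0.0859 ff 0.0
  rows xyz [-0.26  9.53 -0.02]
  yaw rows 0.01
```

View pics/top6.png

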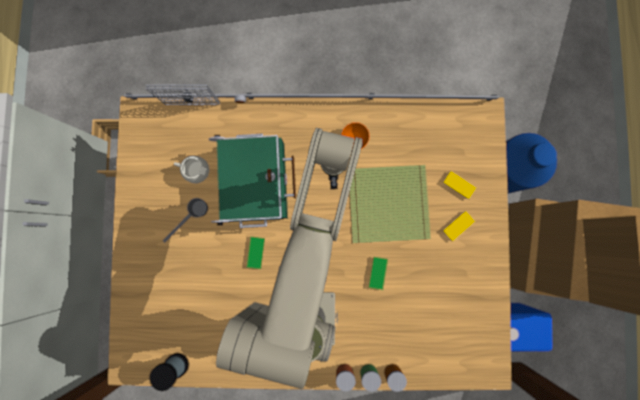

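The tray is shut (bar at px (293,178)), the mat is empty and the bystanders are in place. The handle at (269,175) gives (0.572, 0.145), against (0.571, 0.148) from the geometry, so I use (0.572, 0.146).

```bash
python3 -m jog '[[0,1,0,0,0,0],[0,1,0,0,0,0],[0,1,0,0,0,0],[-0.1,1,0,0,0,0],[-0.1,1,0,0,0,0],[0,1,0,0,0,0],[0,1,0,0,0,0],[0,1,0,0,0,0],[0,1,0,0,0,0],[0,0.46,0,0,0,0],[0,0,-0.5,0,0,0],[0,0,-0.5,0,0,0],[0,0,0,0,0,0],[0,0,0,0,0,0]]' 1; python3 -c "
from h import *
goto([.572,.146,.184],.060)
sd=grab('side')
cv2.imwrite('pics/c6.png',cv2.resize(sd[140:290,170:320],(600,600),interpolation=2))"
```

```text
t: 47.05
tcp_pos: [0.5719, 0.1454, 0.2544]
orientation: [-0.0, 0.686, 0.727, -0.0]
ft_force: [0.5, 0.4, 0.9]
grip_width: 0.0852
finger_force: 0.0
t 47.05 tcp [0.5719 0.1454 0.2544] yaw 0.0583 tilt 0.0003 F [0.5 0.4 0.9] w 0.0852 ff 0.0
  rows xyz [ 0.    0.02 -2.82]
  yaw rows 0.02
```

View pics/c6.png

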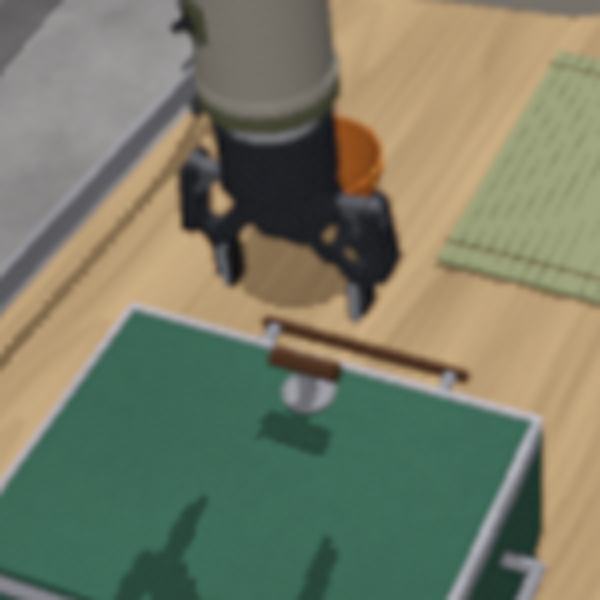

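The open fingers hang straddling the T-bar, which is at crop (305,362). I descend and pinch it.

```bash
python3 -m jog '[[0,0,-0.8,0,0,0],[0,0,-0.7,0,0,0],[0,0,-0.6,0,0,0],[0,0,-0.4,0,0,0],[0,0,-0.3,0,0,0],[0,0,0,0,0,0],[0,0,0,0,0,0]]' 1;python3 -m jog '[[0,0,0,0,0,0],[0,0,0,0,0,0],[0,0,0,0,0,0],[0,0,0,0,0,0],[0,0,0,0,0,0],[0,0,0,0,0,0]]' -1 60; python3 -c "
from h import *
goto([.572,.146,.184],.060)
r=.2093;ph=.2021+np.linspace(0,.785,17)
print(np.round(np.c_[-np.diff(r*np.cos(ph)),np.diff(r*np.sin(ph))]/.025,2).tolist())"
```

```text
t: 47.98
tcp_pos: [0.5723, 0.1461, 0.1852]
orientation: [0.0, 0.686, 0.728, 0.0]
ft_force: [-0.9, 0.1, -1.3]
grip_width: 0.085
finger_force: 0.0
t: 48.72
tcp_pos: [0.5721, 0.1461, 0.1853]
orientation: [0.0, 0.686, 0.728, 0.0]
ft_force: [-2.0, -0.1, 6.2]
grip_width: 0.0491
finger_force: 62.7
t 48.73 tcp [0.5721 0.1461 0.1853] yaw 0.0593 tilt 0.0008 F [-2.  -0.1  6.2] w 0.0491 ff 62.7
  rows xyz [-0.   -0.   -0.05]
  yaw rows 0.01
[[0.09, 0.4], [0.11, 0.4], [0.13, 0.39], [0.15, 0.38], [0.17, 0.37], [0.19, 0.37], [0.2, 0.36], [0.22, 0.35], [0.24, 0.33], [0.25, 0.32], [0.27, 0.31], [0.28, 0.3], [0.3, 0.28], [0.31, 0.27], [0.33, 0.25], [0.34, 0.23]]
```

Pinched at 49 mm. I swing up along the arc, first half and then a check.

```bash
python3 -m jog '[[0,0.09,0.4,0,0,0],[-0.01,0.11,0.4,0,0,0],[-0.01,0.13,0.39,0,0,0],[-0.01,0.15,0.38,0,0,0],[-0.01,0.17,0.37,0,0,0],[-0.01,0.19,0.37,0,0,0],[-0.01,0.2,0.36,0,0,0],[-0.01,0.22,0.35,0,0,0],[0,0,0,0,0,0]]' -1 60; python3 -c "
from h import *
goto([.5721-.004,.146+.0315,.1853+.0752],.060)"
```

```text
t: 49.85
tcp_pos: [0.57, 0.1782, 0.259]
orientation: [-0.0, 0.686, 0.728, -0.0]
ft_force: [3.4, 6.0, -4.7]
grip_width: 0.0483
finger_force: 65.1
t 49.85 tcp [0.57   0.1782 0.259 ] yaw 0.0599 tilt 0.0011 F [ 3.4  6.  -4.7] w 0.0483 ff 65.1
  rows xyz [-0.08 -0.03  0.06]
  yaw rows 0.0
```

```bash
python3 -m jog '[[-0.02,0.24,0.33,0,0,0],[-0.02,0.25,0.32,0,0,0],[-0.02,0.27,0.31,0,0,0],[-0.02,0.28,0.3,0,0,0],[-0.02,0.3,0.28,0,0,0],[-0.02,0.31,0.27,0,0,0],[-0.02,0.33,0.25,0,0,0],[-0.02,0.34,0.23,0,0,0],[0,0,0,0,0,0],[0,0,0,0,0,0]]' -1 60; python3 -c "
from h import *
goto([.5721-.0054,.146+.0895,.1853+.1327],.060)
s=grab('side','side7');grab('top','top7')
cv2.imwrite('pics/c7.png',cv2.resize(s[100:340,120:360],(600,600),interpolation=2))"
```

```text
t: 51.1
tcp_pos: [0.5665, 0.2355, 0.3158]
orientation: [-0.0, 0.686, 0.728, -0.0]
ft_force: [5.5, 2.8, -8.2]
grip_width: 0.0486
finger_force: 66.0
t 51.1 tcp [0.5665 0.2355 0.3158] yaw 0.0594 tilt 0.0007 F [ 5.5  2.8 -8.2] w 0.0486 ff 66.0
  rows xyz [ 0.01 -0.    0.09]
  yaw rows 0.01
```

View pics/c7.png

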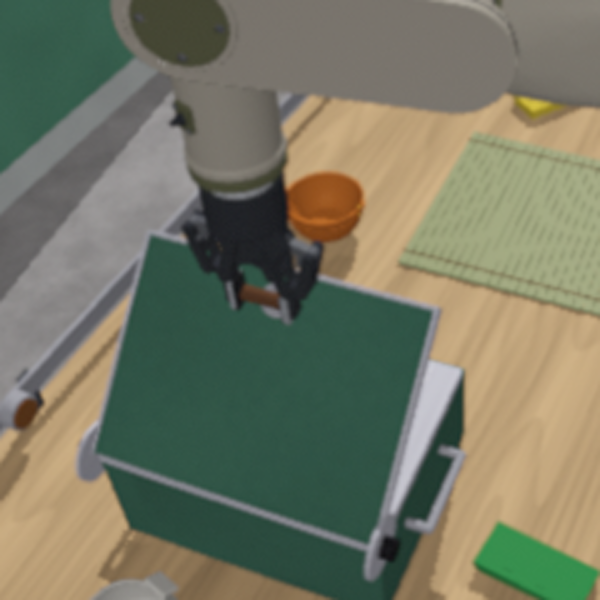

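The lid is raised, with the handle still pinched at crop (262,298); kinematics gives about 0.77–0.79 rad. I release, rise clear and verify the angle from the lid's corners.

```bash
python3 -m jog '[[0,0,0,0,0,0],[0,0,0,0,0,0],[0,0,0,0,0,0],[0,0,0,0,0,0]]' 1; python3 -m jog '[[0,0,0.4,0,0,0],[0,0,0.8,0,0,0],[0,0,1,0,0,0],[0,0,1,0,0,0],[0,-0.5,1,0,0,0],[0,-1,0,0,0,0],[0,-1,0,0,0,0],[0,-1,0,0,0,0],[0,-1,0,0,0,0],[0,-1,0,0,0,0],[0,-1,0,0,0,0],[0,-1,0,0,0,0],[0,-1,0,0,0,0],[0,-1,0,0,0,0],[0,-1,0,0,0,0],[0,0,0,0,0,0]]' 1; python3 -c "
from h import *
goto();s=grab('side','side8');t=grab('top','top8')
f=np.array([.06,-.998,0]);y=np.array([.998,.06,0]);o=np.array([.566,.2345,0])
H=o-.118*f+[0,0,.161]
for th in (.6,.7,.785,.88):
    d=np.cos(th)*f+np.array([0,0,np.sin(th)]);nn=-np.sin(th)*f+np.array([0,0,np.cos(th)])
    P=[H+.205*d+.042*nn]+[H+.238*d+.012*nn+k*.16*y for k in(1,-1)]
    print(th,np.round(proj('side',P)).tolist(),np.round(proj('top',P)).tolist())
cv2.imwrite('pics/c8.png',cv2.hconcat([cv2.resize(s[160:310,150:320],(400,353),interpolation=2),cv2.resize(t[110:260,180:350],(400,353),interpolation=2)]))"
```

```text
t: 51.7
tcp_pos: [0.5662, 0.2355, 0.3176]
orientation: [0.0, 0.686, 0.728, 0.0]
ft_force: [-0.0, -0.3, -0.2]
grip_width: 0.0854
finger_force: 0.0
t: 53.7
tcp_pos: [0.5661, -0.0284, 0.4231]
orientation: [0.0, 0.687, 0.727, 0.0]
ft_force: [-0.8, 0.1, 1.0]
grip_width: 0.0852
finger_force: 0.0
t 53.7 tcp [ 0.5661 -0.0284  0.4231] yaw 0.0569 tilt 0.0008 F [-0.8  0.1  1. ] w 0.0852 ff 0.0
0.6 [[232.0, 217.0], [186.0, 193.0], [298.0, 223.0]] [[247.0, 172.0], [259.0, 127.0], [262.0, 216.0]]
0.7 [[228.0, 218.0], [182.0, 191.0], [296.0, 222.0]] [[242.0, 171.0], [253.0, 126.0], [257.0, 216.0]]
0.785 [[225.0, 219.0], [178.0, 191.0], [294.0, 222.0]] [[238.0, 171.0], [249.0, 125.0], [252.0, 216.0]]
0.88 [[221.0, 221.0], [173.0, 191.0], [291.0, 223.0]] [[232.0, 171.0], [243.0, 125.0], [246.0, 216.0]]
```

View pics/c8.png

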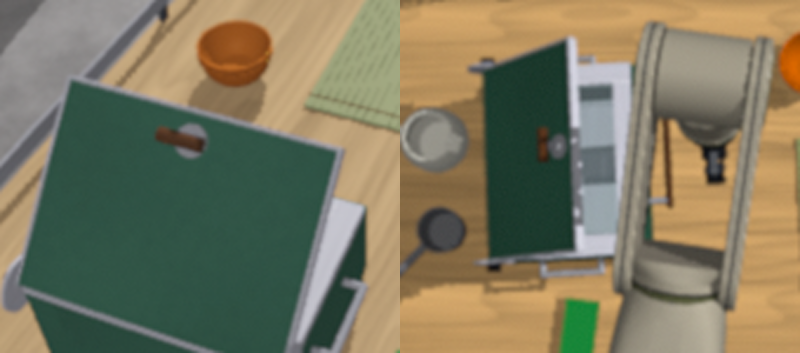

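The lid stands by itself. In the side view the handle is at px (226,219), against (225,219) predicted for 45°. The top-view corners at (253,127) and (255,216) fit about 0.76 rad once the lid's thickness is allowed for. The tray is shut and the robot is clear, so I hand the job in.

```bash
python3 -c "
from plant import workorder
print(workorder.sign_off())"
```

```text
the job is handed in; nothing more can be done
None
```

I handed the job in, and no verdict came back: by my own measurements, the three tins present are in one flush pile in the tray, the tray is shut against its stop, the lid stands at about 0.76 rad (target 0.785, allowed 0.685–0.885), and the bystanders looked undisturbed in the pictures.

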